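# Turn the top leaf of the card binder

## Robot

A 6-joint arm with a two-finger parallel gripper is mounted at the origin on a cart in front of the work surface, level with it; the furniture and walls round the work are solid. World frame = base frame: x ahead of the robot, y to its left, z up, the work surface at z = 0. Lengths are in m, angles in rad, forces in N, time in s.
With the tool pointing down it reaches from about 0.25 to 0.775 m from the base axis. Payload 8.9 kg.
Tool frame: the origin (TCP) lies midway between the tips of the shut fingers; the grasp point (between the pads) lies 19 mm behind it; z points along the fingers, y is the line along which they close (so a half turn about z gives the same grasp; the last joint's range is limited). The gripper opens to 85 mm and grips with 20 to 120 N. Pads are 22 mm wide; open, the fingers measure 114 mm over their backs; the gripper's body (76 mm by 85 mm) begins 54 mm behind the grasp point. The pads swing forward as they close: fully open they stand 13 mm farther back than shut.
Start: joints at [-1.268, 0.291, -0.153, 1.127, 0, 1.431], TCP at [0.224, -0.475, 0.231] pointing down, gripper open.
Joint ranges: [-2.52, 2.52], [-0.91, 1.74], [-1.3, 1.37], [-1.96, 2.02], [-1.52, 1.47], [-3.14, 3.14]. Speed limits (rad/s): [2.22, 2.22, 2.79, 3.14, 3.14, 3.14].

## Interface

Orientations are given as a unit quaternion [w, x, y, z].
In Python, from workcell import env gives the robot as it stands.
- The arm moves only by the tool jog_arm, never from a script. Its argument "steps" is a list of rows, each an object with "slide": the shift along the tool's x, y, z in mm, a list of three; "rot": the turn, a rotation vector about the tool's x, y, z in degrees, a list of three; "claw": the gripper command: -1 is fully open, 1 is shut, values between are in proportion. A call has exactly 5 rows; each row shifts and turns the commanded pose from where the row before left it, along the tool's axes as they then stand; what a row does not reach is not made up. A row lasts 1/10 s, in which the tool goes at most 50 mm and 8.59 degrees, less where a joint would pass 70% of its speed; a pose out of reach is approached as far as the arm can. A call with a gripper value outside its range is refused whole. The fingers move at their own pace and stop on an object; "newtons" is the grip in N (left out, the last holds). Time passes only in rows, so rows that do not move let the fingers close, or fill a call up. It gives the time, the measured TCP pose, the force, the opening and the grip force at its end, in the units of the state.
- env.state(): the state, without advancing time (a new reading comes with each control period).
- env.camera(name): name is "side" or "top" or "wrist"; returns the picture (420x560x3 uint8, red, green, blue); there is no depth.
- env.camera_info(name): a dict with "vfov" (degrees; the focal length in pixels is half the picture's height over the tangent of half this angle, whatever the lens; pixels are square), "cx", "cy" (the principal point, pixels), "distortion" ([k1, k2, p1, p2, k3] as OpenCV has them; the pictures are not rectified), "R" (3x3) and "t" (3): a world point X has camera coordinates R X + t. Camera axes: x right, y down, z forward; pixel columns grow to the right and rows downward; lengths in m; the calibration is good to about 2 mm. A picture is of the moment at which its call begins: read the wrist's pose just before it. camera_info takes no time and is no camera call; for the wrist camera it gives the pose at the moment of the call.
- env.hand_in(): hands the job in; it is judged then, once.
The state is a dict: "t": time; "q": joint angles; "joint_vel": joint speeds; "effort": joint torques, N m; "position": TCP position; "tool_rot": TCP orientation; "ft_force": force on the tool from outside, world axes, zero at the start; "ft_torque": the same for the moment, N m; "grip_width": finger opening in m; "gripper_force": force on a finger pad.
Only numpy, scipy, OpenCV 4.12 (cv2) and the standard library are available. Lean on these libraries where they do the work, as an engineer would, in place of code of your own. Each camera call takes 0.05 s, during which the arm holds its last target. There are 200 camera calls.

## Task

The service-card binder lies open on the worktop with two stiff leaves on its left half. Turn the uppermost leaf gently over the spine and push it down until it lies flat on the right half: push it by its tab with the fingertips, without pinching or gripping it. Leave the leaf under it lying where it is, do not shove or lift the binder, and leave the mug, tape roll and pen alone.

Things in the scene. Friction and masses are not known exactly. Their poses are not given: they have to be found in the camera images.
- binder: Open binder, loose, about 1.6 kg, 162 mm along its spine, 240 mm across. Origin on the worktop under the middle of the spine; x along the spine (away from the robot at yaw 0), y to the left half (start side), z up. Left half: card stack 25 mm high (y 12 to 116, x +-75 mm; cover board to y 120, x +-81 mm) under both leaves; right half: card stack 29.5 mm high (y -12 to -116 mm).
- top_leaf (a joint): Angle (rad) of the uppermost leaf: 0 flat on the left half, pi/2 upright, pi flat on the right half; starts at 0 to 0.25. Hinge line above the spine, along binder x, 31.5 mm over the worktop. Stiff plate 150 mm along the spine, 4 mm thick, 109 mm from the hinge line to its edge, about 80 g. The stiff hinge (0.085 N m) keeps it at any angle; 1 to 1.5 N at the tab moves it.
- top_leaf_tab (a point): Middle of the outer edge of the uppermost leaf's tab, mid-thickness, 135 mm from the hinge line. Tab 44 mm wide along the spine, 4 mm thick, at the binder's end nearer the robot (binder x = -45 mm); it overhangs the cover board by 15 mm, with a free gap of 29 mm down to the bare worktop when flat. The frame turns with the leaf: y points from hinge to tab edge.
- hinge_line (a point): Point on the hinge line of the uppermost leaf, level with its tab (binder x = -45 mm, y = 0), 31.5 mm above the worktop; axes as the binder's.
- under_leaf (a joint): Angle (rad) of the second leaf, of the same size and make, which lies flat (0) under the uppermost one on its own hinge line 27 mm above the worktop and must stay there.
- under_leaf_tab (a point): Middle of the outer edge of the second leaf's tab, which is at the far end of the binder (binder x = +45 mm), 27 mm above the worktop, 44 mm wide, same reach as the other tab.
- tape_roll: Black roll of tape lying flat, 62 mm across, 19 mm high, beyond the far end of the binder; origin under its centre. To be left alone.
- tea_mug: Green and white mug, 78 x 116 x 101 mm with its handle, beyond the far end of the binder; origin under its centre. To be left alone.
- click_pen: Grey pen, 144 mm long, 14 mm thick, lying to the right of the binder; origin under its centre. To be left alone.

How it is judged:
On the way:
1. the uppermost leaf has been swung up past upright (value of joint top_leaf above 1.65 rad), for 0.05 s.
At the end, for the whole second after the job is handed in: The uppermost leaf lies flat on the right half (within 0.08 rad) and at rest, the second leaf still flat on the left (within 0.05 rad), the binder within 30 mm of its first place, mug, tape roll and pen within 20 mm of theirs (value of joint top_leaf above 3.06 rad and value of joint under_leaf below 0.05 rad and distance of binder from where it was at the start of the episode below 0.03 m and distance of each of tape_roll, tea_mug, click_pen from where it was at the start of the episode below 0.02 m and not (velocity of joint top_leaf above 0.05 rad/s)); the robot touches nothing.
It fails at once if the second leaf is raised (value of joint under_leaf above 0.12 rad).
It fails at once if the binder is lifted, tipped, or shoved by more than 30 mm (distance of binder from where it was at the start of the episode above 0.03 m or height (world z) of binder above 0.012 m or angle between binder's own z axis and vertical above 0.1 rad).
It fails at once if the leaf is pinched or forced while it is turned (more than 25 N before it is nearly flat on the right) (contact force between the fingers and binder above 25 N and value of joint top_leaf below 2.9 rad).
It fails at once if the leaf is flicked or slapped over (velocity of joint top_leaf above 6 rad/s).
It fails at once if mug, tape roll or pen is moved (distance of any of tape_roll, tea_mug, click_pen from where it was at the start of the episode above 0.02 m).
It also fails if it takes over 54 s, if anything falls off the work surface, if the arm or the gripper's body presses on something with over 40 N, if the wrist force passes 120 N, or if a joint passes its speed limit or range.

## Working session

There is one attempt and no reset: what is moved stays moved. The work goes in short steps, Python scripts to look and compute and a tool call to move; the robot and the scene stay as the last step left them, time stands still between calls to the robot, and variables do not carry over. Pictures are saved under pics/ and viewed, at most 10 in all, crops included, and the job is handed in when it is done.

Besides the shell and the picture viewer there is one more tool, called after "Request:" by a JSON object that holds its "op" and its "data". jog_arm: Moves the arm, as the interface text tells. Its arguments: {"type":"object","properties":{"steps":{"type":"array"},"newtons":{"type":"number"}},"required":["steps"]}

```bash
mkdir -p pics; ls; python3 - <<'E'
from workcell import env
import cv2,numpy as np
for n in ("top","side"):
    i=env.camera_info(n); im=env.camera(n); cv2.imwrite(f"pics/{n}0.png",im[:,:,::-1]); print(n,i)
print(env.state())
E
```

```text
pics
top {'vfov': 48.50779738285123, 'cx': 274.69785471700715, 'cy': 207.66625835903488, 'distortion': array([-0.07494132,  0.        ,  0.        ,  0.        ,  0.        ]), 'R': array([[ 2.54394276e-02, -9.99659323e-01,  5.83724683e-03],
       [-9.80097329e-01, -2.60907479e-02, -1.96795574e-01],
       [ 1.96880828e-01, -7.14703284e-04, -9.80427166e-01]]), 't': array([0.17303039, 0.52876362, 0.80011604])}
side {'vfov': 44.256153435774834, 'cx': 278.05059322035885, 'cy': 202.39005078444015, 'distortion': array([-0.20004924,  0.        ,  0.        ,  0.        ,  0.        ]), 'R': array([[-0.97529998, -0.2207865 , -0.00657751],
       [-0.13361457,  0.61341639, -0.7783749 ],
       [ 0.17588942, -0.75827017, -0.62776529]]), 't': array([ 0.54313522, -0.00897827,  0.92897005])}
{'t': 0.1, 'q': array([-1.26829401e+00,  2.91201034e-01, -1.54050883e-01,  1.12671203e+00,
       -1.94921095e-05,  1.43150081e+00]), 'joint_vel': array([-7.84542085e-05, -1.48294332e-03,  1.47104881e-03, -1.13643843e-03,
        1.00615920e-05,  9.50018712e-06]), 'effort': array([ 2.43609276e-03, -5.37977672e+01,  3.31918252e+01,  9.28918307e-03,
       -2.15625168e-04, -9.29423408e-06]), 'position': array([ 0.22435178, -0.47420784,  0.23080163]), 'tool_rot': array([-5.81073861e-04,  9.75700717e-01,  2.19106753e-01, -5.73017295e-05]), 'ft_force': array([ 0.44903667, -0.46989356, -0.89978723]), 'ft_torque': array([-0.03773757,  0.00649852,  0.0491984 ]), 'gripper_force': 0.0, 'grip_width': 0.08533116702958643}
```

View pics/top0.png

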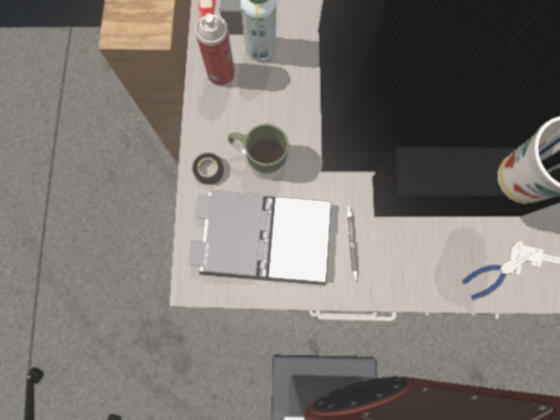

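View pics/side0.png

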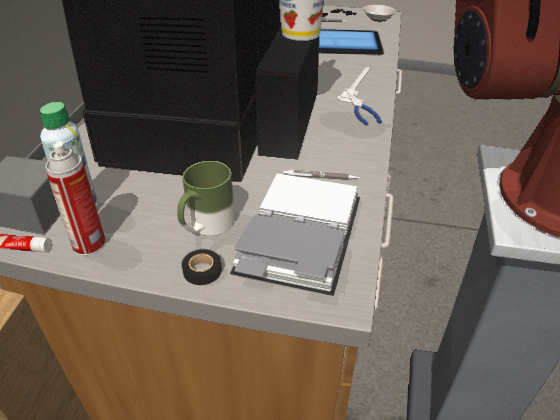

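The top view shows the binder at about (200-330, 192-282), with the near tab at about (197, 253), the far tab at about (203, 207), and the pen at about (352, 245). The mug and tape are beyond it. I'll enlarge both views to get pixel positions.

```bash
python3 - <<'E'
import cv2
a=cv2.imread("pics/top0.png")[180:300,180:340]; cv2.imwrite("pics/top0c.png",cv2.resize(a,None,fx=5,fy=5,interpolation=cv2.INTER_CUBIC))
a=cv2.imread("pics/side0.png")[165:295,225:385]; cv2.imwrite("pics/side0c.png",cv2.resize(a,None,fx=4.5,fy=4.5,interpolation=cv2.INTER_CUBIC))
E
```

```text
(no output)
```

View pics/top0c.png

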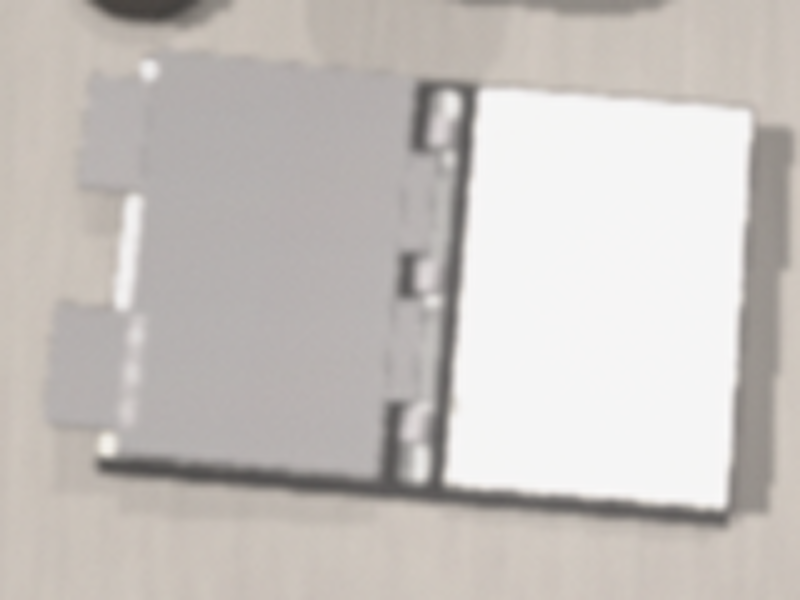

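View pics/side0c.png

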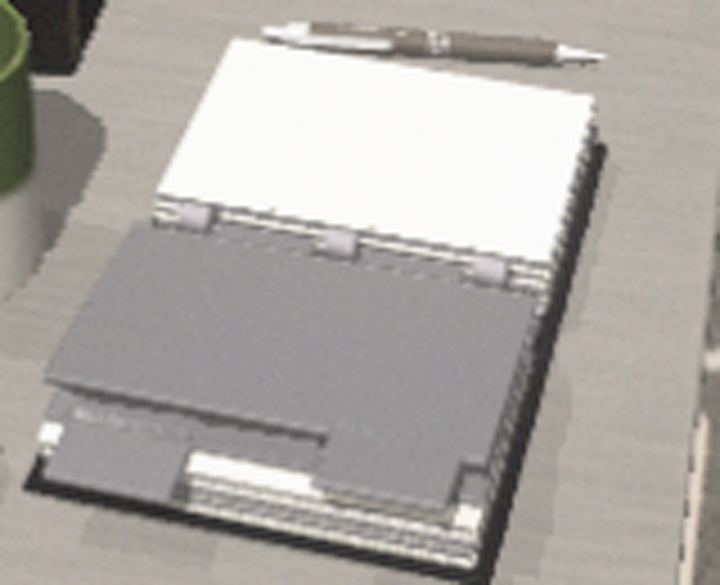

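```bash
cat > h.py <<'E'
import numpy as np,cv2
from scipy.optimize import least_squares
from scipy.spatial.transform import Rotation as Ro
from workcell import env
def proj(n,P,i=None):
    i=i or env.camera_info(n); f=210/np.tan(np.radians(i["vfov"])/2)
    K=np.array([[f,0,i["cx"]],[0,f,i["cy"]],[0,0,1.]])
    return cv2.projectPoints(np.asarray(P,float).reshape(-1,1,3),cv2.Rodrigues(i["R"])[0],i["t"],K,i["distortion"])[0].reshape(-1,2)
def b2w(p,P):
    c,s=np.cos(p[2]),np.sin(p[2]); P=np.asarray(P,float)
    return np.c_[p[0]+c*P[:,0]-s*P[:,1],p[1]+s*P[:,0]+c*P[:,1],P[:,2]]
def leaf(th,x,r,o=.002):
    return [x,r*np.cos(th)-o*np.sin(th),.0315+r*np.sin(th)+o*np.cos(th)]
E
python3 - <<'E'
from h import *
I={n:env.camera_info(n) for n in("top","side")}
S=[[.075,-.012,.0295],[.075,-.116,.0295],[-.075,-.116,.0295],[-.075,-.012,.0295]]
U=[[.067,.135,.029],[.023,.135,.029]]
def pts(th): return S+U+[leaf(th,-.023,.135),leaf(th,-.067,.135)]
def m(p): return b2w(p,pts(p[3]))
top=np.array([[475,87],[752,105],[727,510],[443,488],[92,75],[80,187],[60,302],[45,425]])/5+[180,180]
side=np.array([[158,193],[232,40],[595,98],[550,262],[48,488],[168,502],[325,492],[447,508]])/4.5+[225,165]
f=lambda p:np.r_[proj("top",m(p),I["top"])-top,proj("side",m(p),I["side"])-side].ravel()
r=least_squares(f,[.55,.15,0,.1],loss="soft_l1");print(r.x);print(f(r.x).reshape(-1,2).round(1))
p=r.x
print(b2w(p,[leaf(p[3],-.045,.135,0),[-.045,0,.0315],[-.045,-.135,.0315]]).round(4))
E
```

```text
[ 0.47355583  0.20180629 -0.05445985  0.10804982]
[[ 0.5  0.3]
 [ 0.1  1.1]
 [ 0.3  0.2]
 [ 0.3  0.1]
 [-0.8  0.7]
 [-1.   1.2]
 [-1.   1.3]
 [-0.7  1. ]
 [-1.3 -0.3]
 [-0.6 -1.1]
 [ 0.  -0.8]
 [-0.1  0. ]
 [-1.8 -3.3]
 [ 0.2 -0.4]
 [-3.6 -1.5]
 [-0.2  1. ]]
[[0.4359 0.3383 0.0461]
 [0.4286 0.2043 0.0315]
 [0.4213 0.0695 0.0315]]
```

Fit is good: binder at (0.474, 0.202), yaw -0.054, leaf at about 0.11 rad. I'll travel with shut fingers to a hover point outside the near tab.

Request:
{"op": "jog_arm", "data": {"steps": [{"slide": [28, -34, 1], "rot": [0, 0, 0], "claw": 1}, {"slide": [28, -34, 1], "rot": [0, 0, 0], "claw": 1}, {"slide": [28, -34, 1], "rot": [0, 0, 0], "claw": 1}, {"slide": [28, -34, 1], "rot": [0, 0, 0], "claw": 1}, {"slide": [28, -34, 1], "rot": [0, 0, 0], "claw": 1}], "newtons": 20}}

```text
t: 0.6
position: [0.2782, -0.2592, 0.226]
tool_rot: [-0.0, 0.976, 0.219, -0.0]
ft_force: [0.8, 0.5, 0.4]
grip_width: 0.0123
gripper_force: 0.0
```

Request:
{"op": "jog_arm", "data": {"steps": [{"slide": [28, -34, 1], "rot": [0, 0, 0], "claw": 1}, {"slide": [28, -34, 1], "rot": [0, 0, 0], "claw": 1}, {"slide": [28, -34, 1], "rot": [0, 0, 0], "claw": 1}, {"slide": [28, -34, 1], "rot": [0, 0, 0], "claw": 1}, {"slide": [28, -34, 1], "rot": [0, 0, 0], "claw": 1}]}}

```text
t: 1.1
position: [0.3322, -0.0458, 0.2213]
tool_rot: [0.0, 0.976, 0.219, 0.0]
ft_force: [1.5, -1.4, 0.6]
grip_width: 0.0001
gripper_force: 0.0
```

Request:
{"op": "jog_arm", "data": {"steps": [{"slide": [28, -34, 1], "rot": [0, 0, 0], "claw": 1}, {"slide": [28, -34, 1], "rot": [0, 0, 0], "claw": 1}, {"slide": [28, -34, 1], "rot": [0, 0, 0], "claw": 1}, {"slide": [28, -34, 1], "rot": [0, 0, 0], "claw": 1}, {"slide": [28, -34, 1], "rot": [0, 0, 0], "claw": 1}]}}

```text
t: 1.6
position: [0.386, 0.168, 0.2162]
tool_rot: [0.0, 0.976, 0.219, 0.0]
ft_force: [1.1, -1.4, -0.2]
grip_width: 0.0001
gripper_force: 0.0
```

Request:
{"op": "jog_arm", "data": {"steps": [{"slide": [28, -34, 1], "rot": [0, 0, 0], "claw": 1}, {"slide": [28, -34, 1], "rot": [0, 0, 0], "claw": 1}, {"slide": [28, -34, 1], "rot": [0, 0, 0], "claw": 1}, {"slide": [28, -34, 1], "rot": [0, 0, 0], "claw": 1}, {"slide": [0, 0, 0], "rot": [0, 0, 0], "claw": 1}]}}

```text
t: 2.1
position: [0.4407, 0.3187, 0.2115]
tool_rot: [-0.01, 0.971, 0.238, -0.002]
ft_force: [0.5, 0.1, 0.1]
grip_width: -0.0002
gripper_force: 0.0
```

Request:
{"op": "jog_arm", "data": {"steps": [{"slide": [0, 0, 0], "rot": [0, 0, -8.2], "claw": 1}, {"slide": [0, 0, 0], "rot": [0, 0, -8.2], "claw": 1}, {"slide": [0, 0, 0], "rot": [0, 0, -8.2], "claw": 1}, {"slide": [0, 0, 0], "rot": [0, 0, -8.2], "claw": 1}, {"slide": [0, 0, 0], "rot": [0, 0, -8.2], "claw": 1}]}}

```text
t: 2.6
position: [0.4389, 0.3152, 0.2123]
tool_rot: [-0.01, 0.826, 0.564, 0.001]
ft_force: [-1.1, -0.4, -1.1]
grip_width: -0.0
gripper_force: 0.0
```

Request:
{"op": "jog_arm", "data": {"steps": [{"slide": [0, 0, 0], "rot": [0, 0, -8.2], "claw": 1}, {"slide": [0, 0, 0], "rot": [0, 0, -8.2], "claw": 1}, {"slide": [0, 0, 0], "rot": [0, 0, -8.2], "claw": 1}, {"slide": [0, 0, 0], "rot": [0, 0, -8.2], "claw": 1}, {"slide": [0, 0, 0], "rot": [0, 0, -8.2], "claw": 1}]}}

```text
t: 3.1
position: [0.4389, 0.3152, 0.2123]
tool_rot: [-0.009, 0.576, 0.817, 0.004]
ft_force: [0.2, 0.6, 1.0]
grip_width: -0.0002
gripper_force: 0.0
```

Request:
{"op": "jog_arm", "data": {"steps": [{"slide": [0, 0, 0], "rot": [0, -8.4, 0], "claw": 1}, {"slide": [0, 0, 0], "rot": [0, -8.4, 0], "claw": 1}, {"slide": [0, 0, 0], "rot": [0, -8.4, 0], "claw": 1}, {"slide": [0, 0, 0], "rot": [0, -8.4, 0], "claw": 1}, {"slide": [0, 0, 0], "rot": [0, 0, 0], "claw": 1}]}}

```text
t: 3.6
position: [0.4374, 0.3168, 0.2094]
tool_rot: [0.228, 0.552, 0.784, -0.166]
ft_force: [-0.7, 1.0, -0.9]
grip_width: -0.0001
gripper_force: 0.0
```

```bash
cat >> h.py <<'E'
B=np.array([.47356,.20181,-.05446])
def rot(tilt,az): # tool z tilted from down toward azimuth az(deg, binder frame), tool x opposite/down
    a=np.radians(az)+B[2]; t=np.radians(tilt)
    z=[np.sin(t)*np.cos(a),np.sin(t)*np.sin(a),-np.cos(t)]
    x=-np.array([np.cos(t)*np.cos(a),np.cos(t)*np.sin(a),np.sin(t)])
    return Ro.from_matrix(np.c_[x,np.cross(z,x),z])
def go(pts,tilt=50,az=-70):
    s=env.state(); R=Ro.from_quat(np.roll(s["tool_rot"],-1)); T=rot(tilt,az)
    print("t",s["t"],"q",s["q"].round(2),"F",s["ft_force"].round(1),"pos",s["position"].round(4))
    c,sn=np.cos(B[2]),np.sin(B[2]); d=s["position"][:2]-B[:2]
    print("TCP binder mm",(1e3*np.r_[c*d[0]+sn*d[1],-sn*d[0]+c*d[1],s["position"][2]]).round(1))
    print("rotvec(tool,deg)",np.degrees((R.inv()*T).as_rotvec()).round(1))
    W=b2w(B,np.array(pts)*1e-3); prev=s["position"]
    for p,w in zip(pts,W):
        print(np.round(p,1),"slide now-axes",(1e3*R.inv().apply(w-prev)).round(1),"target-axes",(1e3*T.inv().apply(w-prev)).round(1)); prev=w
E
python3 -c "
from h import *
go([[-45,172,120],[-45,172,16],[-45,131,16]])"
```

```text
t 3.6 q [ 0.78  0.57  0.08  1.35 -0.51  2.08] F [-0.7  1.  -0.9] pos [0.4374 0.3168 0.2094]
TCP binder mm [-42.3 112.9 209.4]
rotvec(tool,deg) [  1.4 -17.2   2.3]
[-45 172 120] slide now-axes [95.1 21.1 44.9] target-axes [104.8  17.7  14.2]
[-45 172  16] slide now-axes [56.3  0.9 87.4] target-axes [79.7  0.  66.8]
[-45 131  16] slide now-axes [-31.7 -15.8  20.6] target-axes [-24.8 -14.   29.5]
```

Request:
{"op": "jog_arm", "data": {"steps": [{"slide": [0, 0, 0], "rot": [0.7, -8.5, 1.1], "claw": 1}, {"slide": [0, 0, 0], "rot": [0.7, -8.5, 1.1], "claw": 1}, {"slide": [35, 6, 5], "rot": [0, 0, 0], "claw": 1}, {"slide": [35, 6, 5], "rot": [0, 0, 0], "claw": 1}, {"slide": [35, 6, 4], "rot": [0, 0, 0], "claw": 1}]}}

```text
t: 4.1
position: [0.4405, 0.3762, 0.1227]
tool_rot: [0.335, 0.543, 0.729, -0.248]
ft_force: [0.7, 0.5, 0.6]
grip_width: -0.0003
gripper_force: 0.0
```

```bash
python3 -c "
from h import *
go([[-45,172,60],[-45,172,16],[-45,131,16]])"
```

```text
t 4.1 q [ 0.92  0.97  0.41  1.61 -0.66  2.42] F [0.7 0.5 0.6] pos [0.4405 0.3762 0.1227]
TCP binder mm [-42.5 172.4 122.7]
rotvec(tool,deg) [-0.1 -0.7 -0.3]
[-45 172  60] slide now-axes [47.9 -2.7 40.5] target-axes [48.4 -2.5 39.9]
[-45 172  16] slide now-axes [33.4 -0.1 28.7] target-axes [33.7  0.  28.3]
[-45 131  16] slide now-axes [-25.2 -13.9  29.2] target-axes [-24.8 -14.   29.5]
```

Request:
{"op": "jog_arm", "data": {"steps": [{"slide": [16, -1, 13.5], "rot": [0, -0.7, 0], "claw": 1}, {"slide": [16, -1, 13.5], "rot": [0, 0, 0], "claw": 1}, {"slide": [16, 0, 13.5], "rot": [0, 0, 0], "claw": 1}, {"slide": [16, 0, 14], "rot": [0, 0, 0], "claw": 1}, {"slide": [0, 0, 0], "rot": [0, 0, 0], "claw": 1}]}}

```text
t: 4.6
position: [0.4382, 0.373, 0.0378]
tool_rot: [0.34, 0.541, 0.726, -0.254]
ft_force: [-0.1, -0.4, 0.3]
grip_width: 0.0007
gripper_force: 0.0
```

```bash
python3 - <<'E'
from h import *
go([[-45,172,16],[-45,131,16]])
a=env.camera("top")[180:300,150:310]; cv2.imwrite("pics/t1.png",cv2.resize(a,None,fx=5,fy=5)[:,:,::-1])
E
```

```text
t 4.6 q [ 0.93  1.06  0.36  1.49 -0.67  2.43] F [-0.1 -0.4  0.3] pos [0.4382 0.373  0.0378]
TCP binder mm [-44.6 169.   37.8]
rotvec(tool,deg) [-0.2  0.2 -0.1]
[-45 172  16] slide now-axes [18.6  0.6 11.7] target-axes [18.6  0.6 11.8]
[-45 131  16] slide now-axes [-24.7 -13.9  29.7] target-axes [-24.8 -14.   29.5]
```

View pics/t1.png

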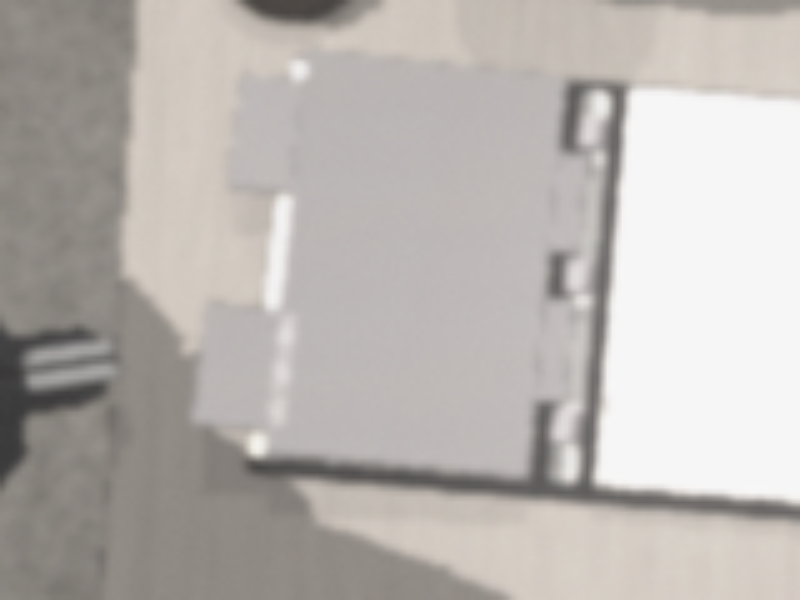

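Fingers (tip at about (115, 360) in the crop) line up with the near tab (200-265, 305-425). Next I'll lower and slide in under the tab.

Request:
{"op": "jog_arm", "data": {"steps": [{"slide": [9, 0, 6], "rot": [0, 0, 0], "claw": 1}, {"slide": [9, 0, 6], "rot": [0, 0, 0], "claw": 1}, {"slide": [-7, -4, 8], "rot": [0, 0, 0], "claw": 1}, {"slide": [-6, -3, 7], "rot": [0, 0, 0], "claw": 1}, {"slide": [0, 0, 0], "rot": [0, 0, 0], "claw": 1}]}}

```text
t: 5.15
position: [0.4372, 0.3558, 0.0185]
tool_rot: [0.341, 0.541, 0.726, -0.252]
ft_force: [-0.1, -0.6, 0.6]
grip_width: 0.0002
gripper_force: 0.0
```

```bash
python3 - <<'E'
from h import *
go([[-45,131,16]])
E
```

```text
t 5.15 q [ 0.91  1.05  0.28  1.41 -0.67  2.41] F [-0.1 -0.6  0.6] pos [0.4372 0.3558 0.0185]
TCP binder mm [-44.7 151.8  18.5]
rotvec(tool,deg) [-0.   0.1 -0.2]
[-45 131  16] slide now-axes [-10.5  -7.4  16.5] target-axes [-10.5  -7.4  16.5]
```

Request:
{"op": "jog_arm", "data": {"steps": [{"slide": [-3.5, -2.5, 5.5], "rot": [0, 0, 0], "claw": 1}, {"slide": [-3.5, -2.5, 5.5], "rot": [0, 0, 0], "claw": 1}, {"slide": [-3.5, -2.5, 5.5], "rot": [0, 0, 0], "claw": 1}, {"slide": [0, 0, 0], "rot": [0, 0, 0], "claw": 1}, {"slide": [0, 0, 0], "rot": [0, 0, 0], "claw": 1}]}}

```text
t: 5.65
position: [0.4357, 0.3357, 0.0161]
tool_rot: [0.341, 0.541, 0.726, -0.251]
ft_force: [-0.4, -0.3, 0.8]
grip_width: 0.0003
gripper_force: 0.0
```

```bash
python3 - <<'E'
from h import *
go([[-45,131,16]])
a=env.camera("side")[165:295,225:385]; cv2.imwrite("pics/s1.png",cv2.resize(a,None,fx=4.5,fy=4.5,interpolation=cv2.INTER_CUBIC)[:,:,::-1])
E
```

```text
t 5.65 q [ 0.9   1.02  0.2   1.35 -0.68  2.4 ] F [-0.4 -0.3  0.8] pos [0.4357 0.3357 0.0161]
TCP binder mm [-45.1 131.7  16.1]
rotvec(tool,deg) [ 0.   0.1 -0.3]
[-45 131  16] slide now-axes [-0.4 -0.2  0.5] target-axes [-0.4 -0.2  0.5]
```

View pics/s1.png

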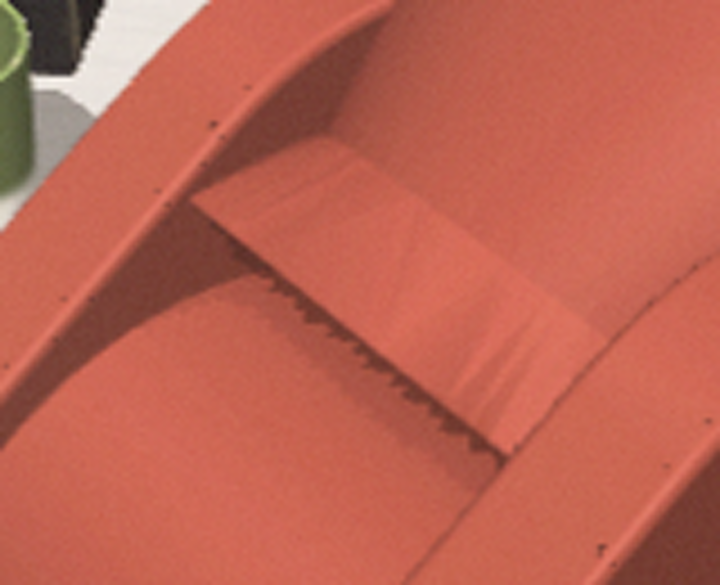

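No contact forces yet; the side camera is blocked by the arm. Next I'll compute the arc path.

```bash
cat >> h.py <<'E'
def tcp(th,r):  # binder y,z mm of TCP touching leaf underside, contact-ish radius r
    u=np.array([np.cos(th),np.sin(th)]); m=np.array([np.sin(th),-np.cos(th)])
    d=np.array([-.72,-.643]); U=np.array([-6.6,8.4])
    P=np.r_[[U+k*-d for k in range(0,60)],[-U+k*-d for k in range(60)],[U*(1-2*k/20) for k in range(21)]]
    best=None
    for s in np.arange(-20,60,.25):
        # leading point (smallest m.p) touches: put it at radius r, or edge at 135 on the face
        Q=P@np.c_[u,m]
        i=np.argmin(Q[:21*0+1,1]) if th<.8 else np.argmin(Q[:,1])
        a=r-Q[i,0]; q=Q+[a,s]
        if (q[q[:,0]<=136][:,1]>=2).all(): best=(a,s);break
    return best[0]*u+best[1]*m+[0,31.5]
def arc(ths,rs):
    pts=[[-45,*tcp(t,r)] for t,r in zip(ths,rs)]
    go(pts)
E
python3 - <<'E'
from h import *
ths=[.1,.2,.3,.4,.5,.6,.7,.8,.9,1.0]
arc(ths,np.linspace(121,121,len(ths)))
E
```

```text
t 5.7 q [ 0.9   1.02  0.2   1.35 -0.68  2.4 ] F [-0.5 -0.   0.2] pos [0.4358 0.336  0.0161]
TCP binder mm [-45.  131.9  16.1]
rotvec(tool,deg) [ 0.   0.1 -0.3]
[-45.  128.3  22.3] slide now-axes [-6.9 -1.2 -1.4] target-axes [-6.9 -1.2 -1.4]
[-45.  127.3  36.9] slide now-axes [-11.8  -0.3  -8.6] target-axes [-11.8  -0.4  -8.7]
[-45.  124.9  50.2] slide now-axes [-11.7  -0.8  -6.8] target-axes [-11.7  -0.8  -6.8]
[-45.  120.8  63.6] slide now-axes [-12.7  -1.3  -5.7] target-axes [-12.7  -1.4  -5.7]
[-45.  115.4  76.3] slide now-axes [-13.   -1.8  -4.2] target-axes [-13.   -1.9  -4.3]
[-45.  108.8  88. ] slide now-axes [-13.   -2.2  -2.7] target-axes [-13.   -2.3  -2.8]
[-45.  100.8  99.1] slide now-axes [-13.3  -2.7  -1.3] target-axes [-13.3  -2.7  -1.4]
[-45.   92.5 108.4] slide now-axes [-12.2  -2.8   0.1] target-axes [-12.2  -2.9   0. ]
[-45.   83.5 116.6] slide now-axes [-11.7  -3.    1.2] target-axes [-11.7  -3.1   1.2]
[-45.   73.8 123.8] slide now-axes [-11.4  -3.3   2.4] target-axes [-11.3  -3.3   2.3]
```

Request:
{"op": "jog_arm", "data": {"steps": [{"slide": [-7, -1, -1.5], "rot": [0, 0, 0], "claw": 1}, {"slide": [-6, 0, -4.5], "rot": [0, 0, 0], "claw": 1}, {"slide": [-6, 0, -4], "rot": [0, 0, 0], "claw": 1}, {"slide": [-6, -0.5, -3.5], "rot": [0, 0, 0], "claw": 1}, {"slide": [-6, -0.5, -3.5], "rot": [0, 0, 0], "claw": 1}]}}

```text
t: 6.2
position: [0.4357, 0.3288, 0.0514]
tool_rot: [0.341, 0.541, 0.727, -0.251]
ft_force: [-0.6, -0.7, -0.5]
grip_width: 0.0001
gripper_force: 0.4
```

```bash
python3 - <<'E'
from h import *
arc([.35,.4,.5,.6,.7],[121]*5)
a=env.camera("top")[180:300,150:310]; cv2.imwrite("pics/t2.png",cv2.resize(a,None,fx=5,fy=5)[:,:,::-1])
E
```

```text
t 6.2 q [ 0.89  0.97  0.19  1.38 -0.69  2.39] F [-0.6 -0.7 -0.5] pos [0.4357 0.3288 0.0514]
TCP binder mm [-44.7 124.7  51.4]
rotvec(tool,deg) [ 0.1  0.1 -0.3]
[-45.  123.   57.2] slide now-axes [-5.5 -0.9 -2.6] target-axes [-5.4 -0.9 -2.6]
[-45.  120.8  63.6] slide now-axes [-6.2 -0.7 -2.6] target-axes [-6.2 -0.7 -2.6]
[-45.  115.4  76.3] slide now-axes [-13.   -1.8  -4.2] target-axes [-13.   -1.9  -4.3]
[-45.  108.8  88. ] slide now-axes [-13.   -2.2  -2.7] target-axes [-13.   -2.3  -2.8]
[-45.  100.8  99.1] slide now-axes [-13.3  -2.7  -1.3] target-axes [-13.3  -2.7  -1.4]
```

View pics/t2.png

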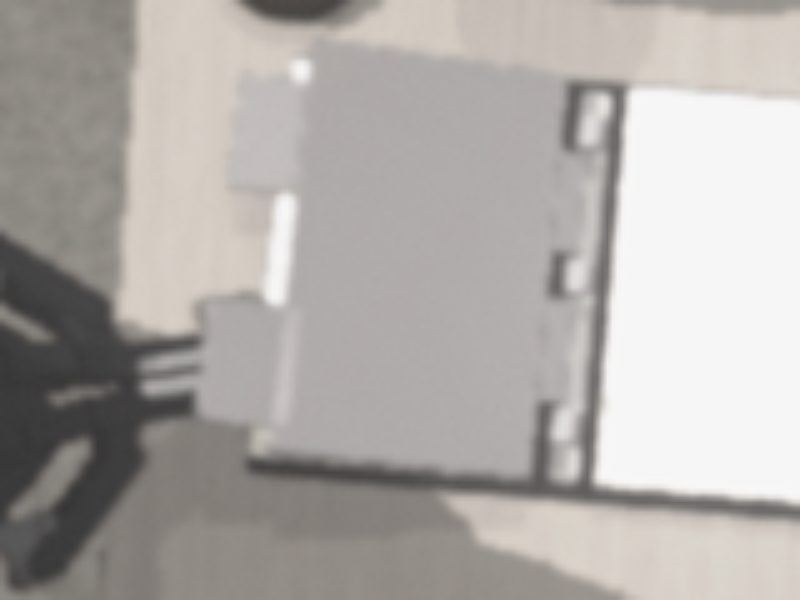

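The fingers are under the tab (tab edge at about (200, 300-415)). The leaf is rising and the second leaf's tab (235-300, 75-185) hasn't moved, so I'll carry on along the arc.

Request:
{"op": "jog_arm", "data": {"steps": [{"slide": [-5.5, -0.9, -2.6], "rot": [0, 0, 0], "claw": 1}, {"slide": [-6.2, -0.7, -2.6], "rot": [0, 0, 0], "claw": 1}, {"slide": [-13, -1.8, -4.2], "rot": [0, 0, 0], "claw": 1}, {"slide": [-13, -2.2, -2.7], "rot": [0, 0, 0], "claw": 1}, {"slide": [-13.3, -2.7, -1.3], "rot": [0, 0, 0], "claw": 1}]}}

```text
t: 6.75
position: [0.4339, 0.3042, 0.0995]
tool_rot: [0.341, 0.541, 0.727, -0.251]
ft_force: [0.8, -0.1, -0.9]
grip_width: -0.0002
gripper_force: 0.5
```

```bash
python3 - <<'E'
from h import *
arc(np.arange(.8,1.75,.1),[120]*10)
E
```

```text
t 6.75 q [ 0.87  0.87  0.12  1.4  -0.7   2.37] F [ 0.8 -0.1 -0.9] pos [0.4339 0.3042 0.0995]
TCP binder mm [-45.2 100.1  99.5]
rotvec(tool,deg) [ 0.   0.1 -0.2]
[-45.   91.8 107.7] slide now-axes [-11.3  -2.6   0.8] target-axes [-11.3  -2.7   0.8]
[-45.   82.8 115.8] slide now-axes [-11.6  -3.    1.2] target-axes [-11.6  -3.    1.2]
[-45.   73.3 122.9] slide now-axes [-11.3  -3.2   2.4] target-axes [-11.3  -3.3   2.3]
[-45.   62.9 129.1] slide now-axes [-11.   -3.5   3.5] target-axes [-11.   -3.6   3.5]
[-45.   52.  134.2] slide now-axes [-10.5  -3.7   4.6] target-axes [-10.5  -3.7   4.6]
[-45.   40.8 138.2] slide now-axes [-9.8 -3.8  5.6] target-axes [-9.8 -3.8  5.5]
[-45.  29. 141.] slide now-axes [-9.3 -4.   6.6] target-axes [-9.3 -4.   6.6]
[-45.   17.2 142.7] slide now-axes [-8.4 -4.   7.5] target-axes [-8.4 -4.1  7.5]
[-45.    5.2 143.1] slide now-axes [-7.5 -4.   8.3] target-axes [-7.5 -4.1  8.3]
[-45.   -6.8 142.4] slide now-axes [-6.7 -4.1  9.2] target-axes [-6.7 -4.1  9.2]
```

Request:
{"op": "jog_arm", "data": {"steps": [{"slide": [-11.3, -2.7, 0.8], "rot": [0, 0, 0], "claw": 1}, {"slide": [-11.6, -3, 1.2], "rot": [0, 0, 0], "claw": 1}, {"slide": [-11.3, -3.3, 2.3], "rot": [0, 0, 0], "claw": 1}, {"slide": [-11, -3.6, 3.5], "rot": [0, 0, 0], "claw": 1}, {"slide": [-10.5, -3.7, 4.6], "rot": [0, 0, 0], "claw": 1}]}}

```text
t: 7.25
position: [0.4312, 0.2559, 0.1337]
tool_rot: [0.341, 0.541, 0.727, -0.251]
ft_force: [0.4, 1.0, -0.3]
grip_width: 0.0003
gripper_force: 0.4
```

Request:
{"op": "jog_arm", "data": {"steps": [{"slide": [-9.8, -3.8, 5.6], "rot": [0, 0, 0], "claw": 1}, {"slide": [-9.3, -4, 6.6], "rot": [0, 0, 0], "claw": 1}, {"slide": [-8.4, -4, 7.5], "rot": [0, 0, 0], "claw": 1}, {"slide": [-7.5, -4, 8.3], "rot": [0, 0, 0], "claw": 1}, {"slide": [-6.7, -4.1, 9.2], "rot": [0, 0, 0], "claw": 1}]}}

```text
t: 7.75
position: [0.428, 0.197, 0.1415]
tool_rot: [0.341, 0.541, 0.726, -0.251]
ft_force: [1.0, 1.3, -0.1]
grip_width: 0.0
gripper_force: 0.4
```

```bash
python3 - <<'E'
from h import *
arc(np.arange(1.8,3.15,.1),np.linspace(120,114,14))
a=env.camera("top")[160:300,150:340]; cv2.imwrite("pics/t3.png",cv2.resize(a,None,fx=4,fy=4)[:,:,::-1])
E
```

```text
t 7.75 q [ 0.76  0.66 -0.18  1.22 -0.76  2.23] F [ 1.   1.3 -0.1] pos [0.428  0.197  0.1415]
TCP binder mm [-45.3  -7.3 141.5]
rotvec(tool,deg) [ 0.   0.1 -0.2]
[-45.  -18.5 140.5] slide now-axes [-6.  -3.6  8.8] target-axes [-6.  -3.6  8.8]
[-45.  -29.9 136.9] slide now-axes [-4.2 -3.9 10.5] target-axes [-4.2 -3.9 10.5]
[-45.  -40.9 132.3] slide now-axes [-3.1 -3.7 10.9] target-axes [-3.1 -3.8 10.9]
[-45.  -51.5 126.5] slide now-axes [-2.  -3.6 11.4] target-axes [-2.  -3.6 11.4]
[-45.  -61.2 119.9] slide now-axes [-0.8 -3.3 11.3] target-axes [-0.8 -3.3 11.3]
[-45.  -83.5 129. ] slide now-axes [-20.5  -7.5  10.2] target-axes [-20.5  -7.6  10.1]
[-45.  -91.7 120.6] slide now-axes [ 1.5 -2.8 11.4] target-axes [ 1.5 -2.8 11.4]
[-45.  -98.8 111.6] slide now-axes [ 2.6 -2.5 10.9] target-axes [ 2.6 -2.4 10.9]
[ -45.  -105.1  101.7] slide now-axes [ 3.7 -2.2 10.8] target-axes [ 3.7 -2.2 10.8]
[ -45.  -110.4   91.4] slide now-axes [ 4.8 -1.8 10.4] target-axes [ 4.7 -1.8 10.4]
[ -45.  -114.6   80.5] slide now-axes [ 5.8 -1.5 10.1] target-axes [ 5.8 -1.5 10.1]
[ -45.  -117.7   69.5] slide now-axes [ 6.6 -1.1  9.2] target-axes [ 6.6 -1.   9.2]
[ -45.  -119.6   58.1] slide now-axes [ 7.5 -0.7  8.7] target-axes [ 7.5 -0.7  8.7]
[ -45.  -120.4   46.8] slide now-axes [ 8.3 -0.3  7.9] target-axes [ 8.2 -0.3  7.9]
```

View pics/t3.png

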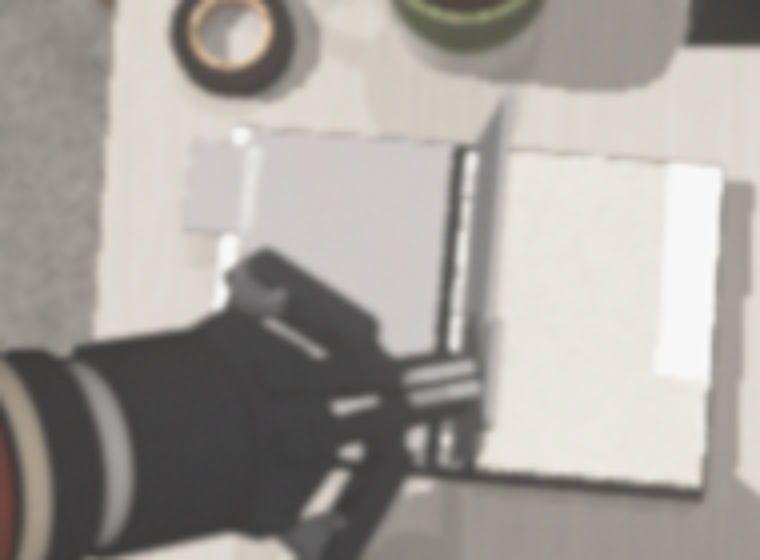

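The leaf is just past upright (its edge runs from about (505, 100) to (490, 420)), with the fingertips behind its tab and everything else in place. I'll continue over and down.

Request:
{"op": "jog_arm", "data": {"steps": [{"slide": [-6, -3.6, 8.8], "rot": [0, 0, 0], "claw": 1}, {"slide": [-4.2, -3.9, 10.5], "rot": [0, 0, 0], "claw": 1}, {"slide": [-3.1, -3.8, 10.9], "rot": [0, 0, 0], "claw": 1}, {"slide": [-2, -3.6, 11.4], "rot": [0, 0, 0], "claw": 1}, {"slide": [-0.8, -3.3, 11.3], "rot": [0, 0, 0], "claw": 1}]}}

```text
t: 8.3
position: [0.4253, 0.1433, 0.1197]
tool_rot: [0.341, 0.541, 0.726, -0.252]
ft_force: [-0.0, 0.2, 0.7]
grip_width: 0.0
gripper_force: 0.3
```

```bash
python3 - <<'E'
from h import *
arc(np.r_[np.arange(2.3,3.15,.1),3.1416],np.linspace(98,106,10))
E
```

```text
t 8.3 q [ 0.68  0.61 -0.34  1.04 -0.79  2.14] F [-0.   0.2  0.7] pos [0.4253 0.1433 0.1197]
TCP binder mm [-45.  -61.  119.7]
rotvec(tool,deg) [ 0.   0.2 -0.2]
[-45.  -70.3 114.4] slide now-axes [-1.5 -3.2 10.1] target-axes [-1.6 -3.2 10.1]
[-45.  -78.2 108.2] slide now-axes [ 0.  -2.7  9.6] target-axes [ 0.  -2.7  9.6]
[-45.  -85.2 101.4] slide now-axes [ 1.  -2.4  9.4] target-axes [ 0.9 -2.4  9.4]
[-45.  -91.7  93.7] slide now-axes [ 2.  -2.2  9.6] target-axes [ 2.  -2.2  9.6]
[-45.  -97.5  85.3] slide now-axes [ 3.  -2.   9.5] target-axes [ 2.9 -2.   9.5]
[ -45.  -102.4   76.1] slide now-axes [ 4.  -1.7  9.5] target-axes [ 4.  -1.7  9.5]
[ -45.  -106.4   66.7] slide now-axes [ 4.8 -1.4  8.9] target-axes [ 4.8 -1.4  8.9]
[ -45.  -109.5   56.7] slide now-axes [ 5.8 -1.1  8.6] target-axes [ 5.8 -1.   8.7]
[ -45.  -111.5   46.4] slide now-axes [ 6.7 -0.7  8.1] target-axes [ 6.7 -0.7  8.1]
[ -45.  -112.6   42. ] slide now-axes [ 2.7 -0.4  3.6] target-axes [ 2.7 -0.4  3.6]
```

Request:
{"op": "jog_arm", "data": {"steps": [{"slide": [-1.5, -3.2, 10.1], "rot": [0, 0, 0], "claw": 1}, {"slide": [0, -2.7, 9.6], "rot": [0, 0, 0], "claw": 1}, {"slide": [1, -2.4, 9.4], "rot": [0, 0, 0], "claw": 1}, {"slide": [2, -2.2, 9.6], "rot": [0, 0, 0], "claw": 1}, {"slide": [3, -2, 9.5], "rot": [0, 0, 0], "claw": 1}]}}

```text
t: 8.8
position: [0.4233, 0.1074, 0.0852]
tool_rot: [0.341, 0.541, 0.726, -0.251]
ft_force: [-0.1, 0.5, -0.8]
grip_width: -0.0001
gripper_force: 0.2
```

Request:
{"op": "jog_arm", "data": {"steps": [{"slide": [4, -1.7, 9.5], "rot": [0, 0, 0], "claw": 1}, {"slide": [4.8, -1.4, 8.9], "rot": [0, 0, 0], "claw": 1}, {"slide": [5.8, -1, 8.6], "rot": [0, 0, 0], "claw": 1}, {"slide": [5, -0.5, 6], "rot": [0, 0, 0], "claw": 1}, {"slide": [0, 0, 0], "rot": [0, 0, 0], "claw": 1}]}}

```text
t: 9.3
position: [0.4223, 0.0938, 0.0484]
tool_rot: [0.341, 0.541, 0.727, -0.252]
ft_force: [0.6, 0.6, -0.0]
grip_width: -0.0003
gripper_force: 0.0
```

```bash
python3 - <<'E'
from h import *
go([[-45,-112.6,44],[-45,-112.6,42]])
E
```

```text
t 9.3 q [ 0.61  0.66 -0.51  0.75 -0.82  2.04] F [ 0.6  0.6 -0. ] pos [0.4223 0.0938 0.0484]
TCP binder mm [ -45.3 -110.7   48.4]
rotvec(tool,deg) [-0.   0.2 -0.2]
[ -45.  -112.6   44. ] slide now-axes [ 2.2 -0.4  4.3] target-axes [ 2.1 -0.4  4.3]
[ -45.  -112.6   42. ] slide now-axes [ 1.5 -0.   1.3] target-axes [1.5 0.  1.3]
```

Request:
{"op": "jog_arm", "data": {"steps": [{"slide": [2.3, 0, 2], "rot": [0, 0, 0], "claw": 1}, {"slide": [1.5, 0, 1.3], "rot": [0, 0, 0], "claw": 1}, {"slide": [1.1, 0, 1], "rot": [0, 0, 0], "claw": 1}, {"slide": [0.4, 0, 0.3], "rot": [0, 0, 0], "claw": 1}, {"slide": [0, 0, 0], "rot": [0, 0, 0], "claw": 1}]}}

```text
t: 9.8
position: [0.423, 0.0943, 0.042]
tool_rot: [0.341, 0.541, 0.727, -0.251]
ft_force: [0.2, 0.7, 0.2]
grip_width: -0.0001
gripper_force: 0.0
```

Request:
{"op": "jog_arm", "data": {"steps": [{"slide": [0.8, 0, 0.65], "rot": [0, 0, 0], "claw": 1}, {"slide": [0.8, 0, 0.65], "rot": [0, 0, 0], "claw": 1}, {"slide": [0.8, 0, 0.65], "rot": [0, 0, 0], "claw": 1}, {"slide": [0, 0, 0], "rot": [0, 0, 0], "claw": 1}, {"slide": [0, 0, 0], "rot": [0, 0, 0], "claw": 1}]}}

```text
t: 10.3
position: [0.4231, 0.0942, 0.0396]
tool_rot: [0.342, 0.541, 0.726, -0.252]
ft_force: [-3.7, 2.6, 9.4]
grip_width: -0.0
gripper_force: 4.9
```

It's pressed flat at 9 N. Next I'll back off upward.

Request:
{"op": "jog_arm", "data": {"steps": [{"slide": [-2, 0, -1.6], "rot": [0, 0, 0], "claw": 1}, {"slide": [-8, 0, -6.5], "rot": [0, 0, 0], "claw": 1}, {"slide": [-23, 0, -19], "rot": [0, 0, 0], "claw": 1}, {"slide": [-31, 0, -26], "rot": [0, 0, 0], "claw": 1}, {"slide": [-31, 0, -26], "rot": [0, 0, 0], "claw": 1}]}}

```text
t: 10.8
position: [0.4221, 0.0936, 0.1642]
tool_rot: [0.341, 0.541, 0.727, -0.252]
ft_force: [0.7, 0.1, -0.1]
grip_width: 0.0003
gripper_force: 0.0
```

Request:
{"op": "jog_arm", "data": {"steps": [{"slide": [-31, 0, -26], "rot": [0, 0, 0], "claw": 1}, {"slide": [0, 0, -45], "rot": [0, 0, 0], "claw": 1}, {"slide": [0, 0, -45], "rot": [0, 0, 0], "claw": 1}, {"slide": [0, 0, 0], "rot": [0, 0, 0], "claw": 1}, {"slide": [0, 0, 0], "rot": [0, 0, 0], "claw": 1}]}}

```text
t: 11.3
position: [0.4024, 0.1607, 0.2609]
tool_rot: [0.341, 0.541, 0.727, -0.251]
ft_force: [0.1, -0.8, -0.3]
grip_width: 0.0002
gripper_force: 0.0
```

```bash
python3 - <<'E'
from h import *
a=env.camera("top")[160:300,180:380]; b=env.camera("side")[150:295,215:385]
cv2.imwrite("pics/e.png",np.hstack([cv2.resize(a,(400,300)),cv2.resize(b,(400,300))])[:,:,::-1]); print(env.state()["position"])
E
```

```text
[0.40197086 0.15933068 0.26007782]
```

View pics/e.png

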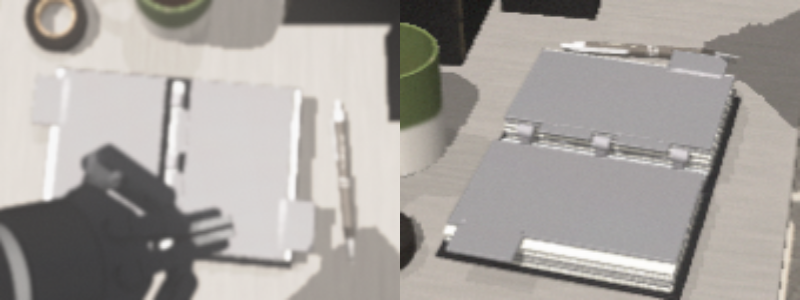

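The leaf lies flat on the right (tab at about (298, 225) in the left panel). The second leaf, pen, mug and tape are unmoved, and the arm is clear of everything.

```bash
python3 -c "
from workcell import env
print(env.hand_in())"
```

```text
the job is handed in; nothing more can be done
None
```

I turned the uppermost leaf over the spine and pressed it flat on the right half with shut fingertips. In the last pictures the second leaf, binder, mug, tape roll and pen were where they started, and I handed the job in at about 11 s; no verdict was shown.

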